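Close up a row of tins on the loading rail

TASK

Push the row of four blue-lidded tins along the rail with your fingertips, all together as one train, gently, until the first tin rests against the yellow end stop and no gaps are left between them; do not grip, lift or tip them. Only then press the green button fully down to call the batch ready, and let it come back up. Leave the red button and everything else on the bench alone.

Things in the scene. Friction and masses are not known exactly. Their poses are not given: they have to be found in the camera images.
- rail: The fixed aluminium loading rail, a straight open-topped channel 370 mm long: floor 8 mm thick, inside width 54 mm between two side guides 6 mm thick whose tops are 24 mm above the bench, with small steel feet outside. Origin at the centre of its underside on the bench; its own +y axis runs along the channel towards the end stop, x across, z up. It does not move. The channel is open at the -y end, 185 mm from the origin.
- stop_face (a point): Centre of the inner face of the yellow end stop plate (74 mm wide, 14 mm thick, top 46 mm above the bench) that closes the +y end of the channel: 165 mm from the rail's origin along its +y, 29 mm above the bench.
- tin1: A small dark tin with a white paper band, a thin blue stripe and a blue lid, 50 mm in diameter and 42 mm high, about 140 g. Origin at the centre of its underside, z up. Number 1 of the row, nearest the end stop; the row of four stands in the channel, on its floor, touching to within 1 mm, 50 to 105 mm short of the stop.
- tin2: A small dark tin with a white paper band, a thin blue stripe and a blue lid, 50 mm in diameter and 42 mm high, about 140 g. Origin at the centre of its underside, z up. Number 2 of the row, just behind tin 1.
- tin3: A small dark tin with a white paper band, a thin blue stripe and a blue lid, 50 mm in diameter and 42 mm high, about 140 g. Origin at the centre of its underside, z up. Number 3 of the row, just behind tin 2.
- tin4: A small dark tin with a white paper band, a thin blue stripe and a blue lid, 50 mm in diameter and 42 mm high, about 140 g. Origin at the centre of its underside, z up. Number 4, the last of the row, farthest from the stop; its rear side is free, and at least 30 mm of empty channel lies behind it. Sliding the whole row takes about 1 to 6 N.
- green_top (a point): Centre of the top face of the green push button (36 mm in diameter, in a yellow housing standing on the bench to the left of the rail). The red button is alike.
- green (a joint): Travel of the green button: 0 up, 0.006 m fully down; a spring of 5 N when fully down brings it back. It counts as pressed from 0.0045 m.
- red_top (a point): Centre of the top face of the red push button, 90 mm from the green one, to its left or right.
- red (a joint): Travel of the red button: 0 up, 0.006 m fully down; not to be pressed.
- odd1: Bystander: a loose tin of the same size with an orange stripe and lid, standing on the bench beyond the rail. Origin at the centre of its underside.
- odd2: Bystander: another tin with an orange stripe and lid, like odd1.
- tape: Bystander: a loose roll of amber tape lying flat, 100 mm in diameter, 48 mm high, to the right of the rail, on the robot's side. Origin at the centre of its underside.
- cleaner: Bystander: a white bottle with a blue cap, 64 mm in diameter, 170 mm high, at the back on the left. Origin at the centre of its underside.
- glue: Bystander: a small closed white jar with a red cap, 56 mm in diameter, 70 mm high, to the right of and beyond the rail's open end. Origin at the centre of its underside.
- driver: Bystander: a screwdriver lying on the bench to the right of the rail, about 0.2 m long, less than 35 mm high.
Mind the look-alikes: they are no part of the job. What is shaped like the tin3 but turquoise is not meant.

How it is judged (in metres and radians):
On the way, in this order (a step that is already met when the one before it is completed fails the run):
1. the row of four tins stands against the end stop without gaps (y of tin1 in the frame of rail above 0.135 m and y of tin2 in the frame of rail above 0.085 m and y of tin3 in the frame of rail above 0.035 m and y of tin4 in the frame of rail above -0.015 m), for 0.2 s.
2. the green button is pressed (value of joint green above 0.0045 m), for 0.05 s.
At the end, for the whole second after the job is handed in: All four tins stand upright on the rail's floor, at rest, each within 5 mm of its place in a closed row against the end stop (centres 25, 75, 125 and 175 mm from the stop face), after which the green button has been pressed and has come back up (all of step 1 and angle between each of tin1, tin2, tin3, tin4's own z axis and vertical below 0.1 rad and linear speed of each of tin1, tin2, tin3, tin4 below 0.01 m/s and z of each of tin1, tin2, tin3, tin4 in the frame of rail below 0.012 m and value of joint green below 0.0015 m); the robot touches nothing.
It fails at once if a tin of the row is lifted more than 12 mm off the rail's floor or tipped more than 0.35 rad (z of any of tin1, tin2, tin3, tin4 in the frame of rail above 0.02 m or angle between any of tin1, tin2, tin3, tin4's own z axis and vertical above 0.35 rad).
It fails at once if the row is pulled apart: the centres of two neighbouring tins are more than 70 mm apart (distance between tin1 and tin2 above 0.07 m or distance between tin2 and tin3 above 0.07 m or distance between tin3 and tin4 above 0.07 m).
It fails at once if the row is rammed: the fingers push the last tin with more than 45 N (contact force between the fingers and tin4 above 45 N).
It fails at once if the red button is pressed, or the green one while the row is not home (value of joint red above 0.003 m or (value of joint green above 0.003 m and not (y of tin1 in the frame of rail above 0.135 m and y of tin2 in the frame of rail above 0.085 m and y of tin3 in the frame of rail above 0.035 m and y of tin4 in the frame of rail above -0.015 m))).
It fails at once if a bystander is moved more than 20 mm (distance of any of odd1, odd2, tape, cleaner, glue, driver from where it was at the start of the episode above 0.02 m).
It also fails if it takes over 45 s, if anything falls off the work surface, if the arm or the gripper's body presses on something with over 40 N, if the wrist force passes 120 N, or if a joint passes its speed limit or range.

ROBOT

A 7-joint arm with a two-finger parallel gripper is mounted at the origin on the work surface. World frame = base frame: x ahead of the robot, y to its left, z up, the work surface at z = 0. Lengths are in m, angles in degrees, forces in N, time in s.
With the tool pointing down it reaches from about 0.425 to 1.025 m from the base axis. Payload 3.6 kg.
Tool frame: the origin (TCP) lies between the finger pads; the fingertips stand 11 mm ahead of it and the grasp point (between the pads) lies 8 mm behind it; z points along the fingers, x is the direction in which the jaws open and shut, and the axes are right-handed (so a half turn about z gives the same grasp; the last joint's range is limited). The gripper opens to 85 mm and grips with 20 to 120 N. Pads are 22 mm wide; open, the fingers measure 114 mm over their backs; the gripper's body (76 mm by 85 mm) begins 54 mm behind the grasp point. The pads swing forward as they close: fully open they stand 13 mm farther back than shut.
Start: joints at [-70.961, 33.873, 2.773, 92.16, -1.908, 54.013, -1.931], TCP at [0.299, 0.66, 0.242] pointing down, gripper open.
Joint ranges: [-153.93, 153.93], [-27.13, 128.08], [-72.61, 78.16], [10.71, 143.7], [-87.88, 267.88], [4.46, 118.87], [-176.78, 176.78]. Speed limits (degrees/s): [147.25, 147.25, 180, 180, 180, 180, 180].

INTERFACE

Orientations are given as [roll, pitch, yaw] about the fixed x, y, z axes, in that order (R = Rz(yaw) Ry(pitch) Rx(roll)).
In Python, from rig import bot, optics, ticket gives the robot as it stands.
- The arm moves only by the shell command python3 -m crank 'ROWS' [FORCE]. ROWS is JSON, a list of rows, each an object of numbers: "x", "y", "z": the shift along the world's x, y, z scaled (see below); "rx", "ry", "rz": the turn, a rotation vector about the world's x, y, z scaled (see below); "grip": the opening, from -1 (shut) to 1 (fully open). In form: [{"x": .., "y": .., "z": .., "rx": .., "ry": .., "rz": .., "grip": ..}, ...]. A call has 1 to 5 rows; each row shifts and turns the pose as measured when the row begins; what a row does not reach is not made up. The controller multiplies each number of a shift by 0.2 m and each number of a turn by 45 degrees. A row lasts 1/8 s, in which the tool goes at most 62.5 mm and 10.7 degrees, less where a joint would pass 70% of its speed; a pose out of reach is approached as far as the arm can. A call with a number of a shift or a turn outside -1 to 1 is refused whole. A call with a gripper value outside its range is refused whole. The fingers move at their own pace and stop on an object; FORCE is the grip in N (left out, the last holds). Time passes only in rows, so rows that do not move let the fingers close. It gives the time, the measured TCP pose, the force and the opening at its end, in the units of the state.
- bot.sense(): the state, without advancing time (a new reading comes with each control period).
- optics.capture(name): name is "side" or "top" or "wrist"; returns a dict with "pixels" (420x560x3 uint8, blue, green, red), "camera_matrix" (3x3 intrinsics, pixels), "rvec" (rotation vector, rad) and "tvec" (3), from world to camera coordinates, as OpenCV has them. Camera axes: x right, y down, z forward; pixel columns grow to the right and rows downward; lengths in m; the calibration is good to about 2 mm. A picture is of the moment at which its call begins. There is no depth.
- ticket.sign_off(): hands the job in, once; it reports no verdict.
Trained networks look in a picture, given as the dict that the camera call returned (one of the last four; its "shot" number tells which), for a name from the list of things; names that differ only in an ending like _2 or _b are one class to them, and where a whole thing is asked for, a point or a joint stands for the part that bears it (a point fixed in the world has none). Each returns a list of dicts, best first, with "confidence" (0 to 1); they miss things now and then, are a little off and sometimes report something else, mostly with a low value. They report only what shows in the picture. A call takes as long as a camera call. They do not tell look-alikes from the thing itself.
- optics.silhouettes(picture, thing): "region" (420x560 bool, what is visible of it) and "position" ([column, row] in pixels, amid what is visible of it).
The state is a dict: "clock": time; "joint_positions": joint angles; "qvel": joint speeds; "joint_efforts": joint torques, N m; "tcp_pos": TCP position; "ee_rot": TCP orientation; "contact_force": force on the tool from outside, world axes, zero at the start; "moment": the same for the moment, N m; "width": finger opening in m.
Only numpy, scipy, OpenCV 4.12 (cv2) and the standard library are available. Lean on these libraries where they do the work, as an engineer would, in place of code of your own. Each camera call takes 0.05 s, during which the arm holds its last target. There are 200 camera calls.

## Working session

There is one attempt and no reset: what is moved stays moved. The work goes in short steps, Python scripts to look and compute and a shell command to move; the robot and the scene stay as the last step left them, time stands still between calls to the robot, and variables do not carry over. Pictures are saved under pics/ and viewed, about 8 in all and at most 12, crops included, and the job is handed in when it is done.

```bash
ls; mkdir -p pics
python3 - <<'E'
from rig import bot,optics
import cv2
print(bot.sense())
for n in("top","side"):
    p=optics.capture(n); cv2.imwrite(f"pics/{n}0.png",p["pixels"]); print(n,p["camera_matrix"],p["rvec"],p["tvec"])
E
```

```text
pics
{'clock': 0.0, 'joint_positions': array([-70.96056628,  33.92634375,   2.76828995,  92.23643723,
        -1.90792409,  54.01333784,  -1.92872377]), 'qvel': array([-0.00239714,  0.0512045 , -0.01484452, -0.08676262, -0.04376454,
       -0.09344266,  0.00242947]), 'joint_efforts': array([-8.32706501e-04, -5.48696315e+01,  1.54646661e+00, -1.98118812e+01,
        9.43057094e-03,  8.71449796e-03,  2.32461457e-05]), 'tcp_pos': array([0.29912963, 0.65952662, 0.2411334 ]), 'ee_rot': array([1.79992144e+02, 1.29753569e-01, 6.56094065e+01]), 'contact_force': array([-0.35942837, -0.18378178, -0.52562217]), 'moment': array([ 2.80718896e-02,  1.23641580e-02, -3.89764731e-05]), 'width': 0.08545612172121275}
top [[461.14382321   0.         278.05121794]
 [  0.         461.14382321 204.93643806]
 [  0.           0.           1.        ]] [ 2.15797097 -2.21461546  0.02831686] [0.00140594 0.5246167  1.16052168]
side [[511.80044296   0.         277.50049636]
 [  0.         511.80044296 206.49326452]
 [  0.           0.           1.        ]] [ 0.29820758 -2.59522632  1.53944324] [0.53707649 0.11020389 1.48502412]
```

View pics/top0.png

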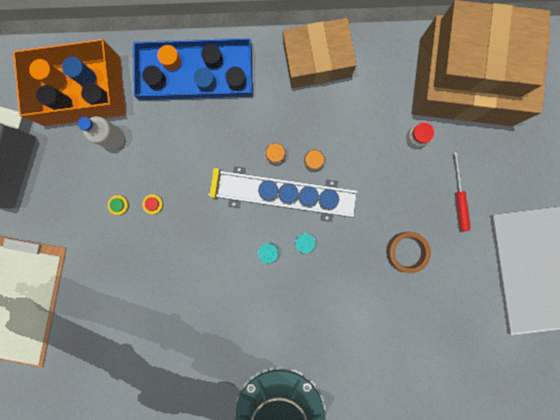

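View pics/side0.png

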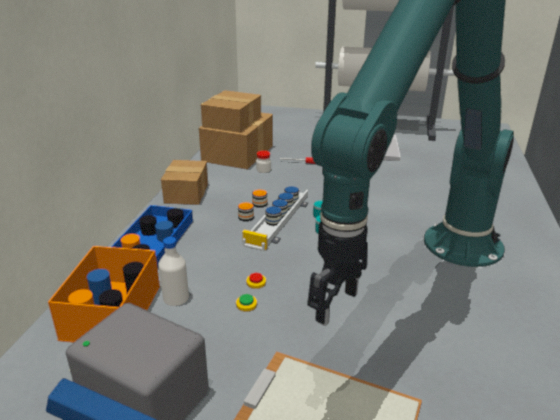

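The top view shows the rail from the stop at about (214,184) to the open end at about (355,203), with the blue tins at (268,190), (288,193), (308,196) and (329,199). Green is at (118,205) and red at (152,204). Turquoise and orange look-alikes stand beside the rail. The side view agrees.

```bash
cat > h.py <<'E'
import numpy as np,cv2
from rig import bot,optics
def cam(p):
    R=cv2.Rodrigues(np.array(p["rvec"],float))[0];return np.array(p["camera_matrix"]),R,np.array(p["tvec"],float).ravel()
def onz(p,uv,z):
    K,R,t=cam(p);d=R.T@np.linalg.solve(K,[*uv,1]);c=-R.T@t;return c+d*(z-c[2])/d[2]
def proj(p,X):
    K,R,t=cam(p);q=K@(R@np.array(X)+t);return q[:2]/q[2]
def tri(a,ua,b,ub):
    P=[cam(q)[0]@np.c_[cam(q)[1],cam(q)[2]] for q in(a,b)]
    X=cv2.triangulatePoints(P[0],P[1],np.array(ua,float),np.array(ub,float)).ravel();return X[:3]/X[3]
E
python3 - <<'E'
from h import *
np.set_printoptions(precision=4,suppress=True)
T=optics.capture("top");S=optics.capture("side")
for p,n in((T,'top'),(S,'side')):
    print(n,"tcp px",proj(p,bot.sense()["tcp_pos"]))
    for th,z in(("tin1",.03),("green_top",.03),("red_top",.03),("rail",.01)):
        for r in optics.silhouettes(p,th):
            m=r["region"];print(th,round(r["confidence"],2),np.array(r["position"]),m.sum(),onz(p,r["position"],z))
            if th=="rail": print(cv2.minAreaRect(np.argwhere(m)[:,::-1].astype(np.float32)))
# colour: blue lids, yellow stop in top
hsv=cv2.cvtColor(T["pixels"],cv2.COLOR_BGR2HSV)
for nm,lo,hi in(("blue",(100,120,40),(125,255,255)),("yel",(22,120,100),(34,255,255)),("green",(45,120,50),(75,255,255)),("red",(0,150,100),(6,255,255))):
    n,l,s,c=cv2.connectedComponentsWithStats(cv2.inRange(hsv,lo,hi))
    print(nm,[(s[i].tolist(),c[i].round(1).tolist()) for i in range(1,n) if s[i,4]>40 and 160<c[i][1]<230])
crop=cv2.resize(T["pixels"][150:240,100:380],None,fx=2.85,fy=2.85,interpolation=cv2.INTER_CUBIC);cv2.imwrite("pics/c1.png",crop)
E
```

```text
top tcp px [-48.4822 317.7217]
tin1 0.89 [332.2 200.2] 347 [ 0.5319 -0.1482  0.03  ]
tin1 0.69 [268.6 191. ] 333 [0.5593 0.0103 0.03  ]
tin1 0.61 [308.  196.9] 346 [ 0.5418 -0.0881  0.03  ]
tin1 0.57 [270.9 250.7] 327 [0.4098 0.0082 0.03  ]
tin1 0.56 [288.2 193.4] 353 [ 0.5519 -0.0387  0.03  ]
tin1 0.54 [303.5 240.7] 338 [ 0.4327 -0.0737  0.03  ]
tin1 0.3 [422.7 254.8] 897 [ 0.3906 -0.3675  0.03  ]
green_top 0.72 [116.3 203.9] 170 [0.5371 0.3959 0.03  ]
red_top 0.6 [115.8 205.6] 169 [0.5328 0.3972 0.03  ]
red_top 0.5 [154.1 204.2] 167 [0.5338 0.2999 0.03  ]
rail 0.84 [256.1 191.5] 2725 [0.5604 0.0431 0.01  ]
((283.29998779296875, 192.89999389648438), (145.66397094726562, 41.01219177246094), 8.130102157592773)
side tcp px [336.4826 308.8215]
tin1 0.82 [276.6 211. ] 305 [ 0.5576 -0.0154  0.03  ]
tin1 0.68 [294.  191.3] 166 [ 0.5314 -0.1606  0.03  ]
tin1 0.61 [313.8 205.7] 115 [ 0.4506 -0.0766  0.03  ]
tin1 0.57 [279.3 203.1] 135 [ 0.5608 -0.0679  0.03  ]
tin1 0.44 [286.  200.3] 136 [ 0.544  -0.0916  0.03  ]
tin1 0.43 [314.4 225.1] 79 [0.4293 0.0419 0.03  ]
green_top 0.57 [245.1 297. ] 148 [0.5361 0.4122 0.03  ]
red_top 0.48 [264.5 232.7] 1128 [0.5627 0.118  0.03  ]
rail 0.63 [263.7 235.9] 1141 [0.5687 0.1044 0.01  ]
((278.62164306640625, 224.0833282470703), (29.975862503051758, 83.62403869628906), 57.03059387207031)
blue [([259, 181, 18, 18, 250], [267.7, 189.6]), ([279, 184, 18, 18, 253], [287.9, 192.7]), ([300, 187, 18, 18, 257], [308.3, 195.6]), ([320, 190, 18, 18, 257], [328.7, 198.6])]
yel [([210, 168, 9, 30, 167], [214.0, 182.5]), ([143, 194, 19, 20, 139], [153.5, 204.2]), ([108, 196, 20, 19, 150], [118.1, 205.1])]
green [([110, 199, 13, 12, 130], [116.1, 204.5])]
red [([457, 192, 13, 39, 349], [462.8, 211.5]), ([145, 198, 13, 13, 126], [150.9, 203.8])]
```

View pics/c1.png

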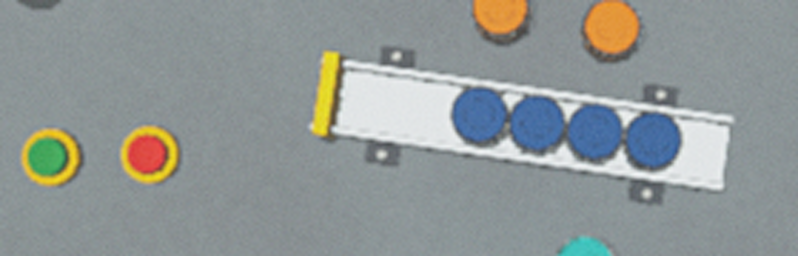

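Run:
```python
from h import *
np.set_printoptions(precision=4,suppress=True)
T=optics.capture("top");S=optics.capture("side")
L=[onz(T,u,.05) for u in([267.7,189.6],[287.9,192.7],[308.3,195.6],[328.7,198.6])];print("lids",L)
hs=cv2.cvtColor(S["pixels"],cv2.COLOR_BGR2HSV)
m=cv2.inRange(hs,(45,120,50),(75,255,255));n,l,s,c=cv2.connectedComponentsWithStats(m)
g=[(s[i].tolist(),c[i]) for i in range(1,n) if s[i,4]>40];print(g)
gs=[q for a,q in g if 280<q[1]<320][0]
X=tri(T,[116.1,204.5],S,gs);print("green",X,proj(T,X),proj(S,X),gs)
for z in(.02,.03,.04,.05,.06):print(z,onz(T,[116.1,204.5],z)[:2],onz(S,gs,z)[:2], "red",onz(T,[150.9,203.8],z)[:2])
for z in(.0,.024):print("rail corners",z,[onz(T,u,z)[:2] for u in((218,171.5),(219.5,198),(357,191.5),(353,216))])
d=L[0]-L[3];print("dir deg",np.degrees(np.arctan2(d[1],d[0])))
print("stop ",onz(T,(218.5,185),.046),onz(T,(214,182.5),.046))
print("odd",[onz(T,u,.042) for u in((275,153),(314,160))])
```

```text
lids [array([0.5612, 0.0116, 0.05  ]), array([ 0.5522, -0.038 ,  0.05  ]), array([ 0.5437, -0.088 ,  0.05  ]), array([ 0.535 , -0.1379,  0.05  ])]
[([240, 294, 13, 11, 115], array([245.9304, 299.1652]))]
green [0.5369 0.4021 0.0153] [116.0587 204.316 ] [246.0913 299.1869] [245.9304 299.1652]
0.02 [0.5361 0.4002] [0.5356 0.4076] red [0.5356 0.311 ]
0.03 [0.5356 0.3964] [0.5319 0.4195] red [0.535 0.308]
0.04 [0.535  0.3927] [0.5283 0.4313] red [0.5344 0.305 ]
0.05 [0.5344 0.3889] [0.5247 0.4432] red [0.5338 0.302 ]
0.06 [0.5338 0.3852] [0.521 0.455] red [0.5332 0.299 ]
rail corners 0.0 [array([0.6158, 0.1412]), array([0.547 , 0.1387]), array([ 0.5542, -0.2152]), array([ 0.4917, -0.2029])]
rail corners 0.024 [array([0.6128, 0.1376]), array([0.5454, 0.1351]), array([ 0.5525, -0.2116]), array([ 0.4912, -0.1996])]
dir deg 80.03625773114396
stop  [0.5763 0.1337 0.046 ] [0.5829 0.1448 0.046 ]
odd [array([ 0.6529, -0.0085,  0.042 ]), array([ 0.6325, -0.105 ,  0.042 ])]
```

```bash
python3 -m crank '[{"x":0.075,"y":-0.28,"rz":-0.168,"grip":-1},{"x":0.075,"y":-0.28,"rz":-0.168,"grip":-1},{"x":0.075,"y":-0.28,"rz":-0.168,"grip":-1},{"x":0.075,"y":-0.28,"rz":-0.168,"grip":-1},{"x":0.075,"y":-0.28,"rz":-0.168,"grip":-1}]' 20
```

```text
validation failed for argument at $[0]...
```

```bash
python3 -m crank '[{"x":0.075,"y":-0.28,"z":0,"rx":0,"ry":0,"rz":-0.168,"grip":-1},{"x":0.075,"y":-0.28,"z":0,"rx":0,"ry":0,"rz":-0.168,"grip":-1},{"x":0.075,"y":-0.28,"z":0,"rx":0,"ry":0,"rz":-0.168,"grip":-1},{"x":0.075,"y":-0.28,"z":0,"rx":0,"ry":0,"rz":-0.168,"grip":-1},{"x":0.075,"y":-0.28,"z":0,"rx":0,"ry":0,"rz":-0.168,"grip":-1}]' 20
```

```text
clock: 1.32
tcp_pos: [0.373, 0.3794, 0.243]
ee_rot: [-179.7, -0.4, 27.1]
contact_force: [0.6, 0.3, 0.5]
width: -0.0001
```

```bash
python3 -m crank '[{"x":0.075,"y":-0.28,"z":0,"rx":0,"ry":0,"rz":-0.1,"grip":-1},{"x":0.075,"y":-0.28,"z":0,"rx":0,"ry":0,"rz":-0.1,"grip":-1},{"x":0.075,"y":-0.28,"z":0,"rx":0,"ry":0,"rz":-0.1,"grip":-1},{"x":0.075,"y":-0.28,"z":0,"rx":0,"ry":0,"rz":-0.1,"grip":-1},{"x":0.075,"y":-0.28,"z":0,"rx":0,"ry":0,"rz":-0.1,"grip":-1}]'; python3 -m crank '[{"x":0.075,"y":-0.28,"z":0,"rx":0,"ry":0,"rz":-0.08,"grip":-1},{"x":0.075,"y":-0.28,"z":0,"rx":0,"ry":0,"rz":-0.08,"grip":-1},{"x":0.075,"y":-0.28,"z":0,"rx":0,"ry":0,"rz":-0.06,"grip":-1},{"x":0.075,"y":-0.28,"z":0,"rx":0,"ry":0,"rz":-0.06,"grip":-1},{"x":0.075,"y":-0.28,"z":0,"rx":0,"ry":0,"rz":-0.06,"grip":-1}]'
```

```text
clock: 1.95
tcp_pos: [0.451, 0.0912, 0.2455]
ee_rot: [-179.6, -0.8, 3.9]
contact_force: [1.2, 0.9, -0.7]
width: 0.0002
clock: 2.58
tcp_pos: [0.5294, -0.1972, 0.2478]
ee_rot: [-179.4, -1.2, -11.8]
contact_force: [0.3, 1.3, -0.1]
width: 0.0001
```

```bash
python3 -m crank '[{"x":-0.01,"y":0.025,"z":-0.25,"rx":-0.01,"ry":0.02,"rz":0.03,"grip":-1},{"x":-0.007,"y":0.025,"z":-0.25,"rx":-0.005,"ry":0.01,"rz":0.01,"grip":-1},{"x":0,"y":0,"z":-0.25,"rx":0,"ry":0,"rz":0,"grip":-1},{"x":0,"y":0,"z":0,"rx":0,"ry":0,"rz":0,"grip":-1}]'
python3 - <<'E'
from h import *
s=bot.sense();print(s["tcp_pos"],s["ee_rot"],s["contact_force"])
W=optics.capture("wrist");T=optics.capture("top")
a=cv2.resize(W["pixels"],(400,300));b=cv2.resize(T["pixels"][130:250,220:380],(400,300),interpolation=cv2.INTER_CUBIC)
cv2.imwrite("pics/w1.png",np.hstack([a,b]))
print(proj(T,s["tcp_pos"]),proj(W,s["tcp_pos"]))
E
```

```text
clock: 3.08
tcp_pos: [0.5302, -0.1957, 0.0971]
ee_rot: [179.4, -0.7, -10.4]
contact_force: [-1.0, -0.6, 1.1]
width: 0.0001
[ 0.53017761 -0.19574573  0.09713418] [179.39880849  -0.65473932 -10.44236297] [-1.00361957 -0.6093545   1.14053201]
[355.16198546 198.74652036] [278.50938297 280.82964471]
```

View pics/w1.png

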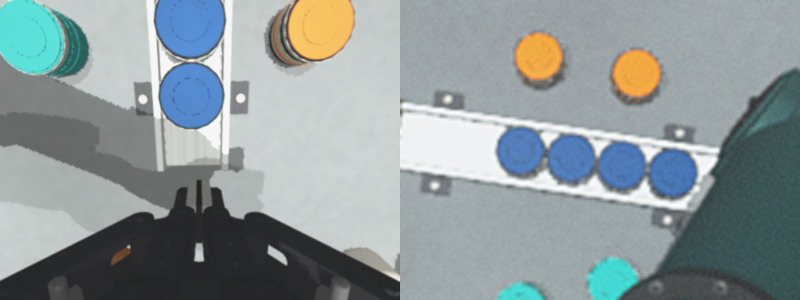

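The wrist view shows the closed fingers at column 200 and the channel centre at about column 193. The TCP is therefore about 5 mm too far in +x, which agrees with the computed line.

```bash
python3 -m crank '[{"x":-0.03,"y":0.025,"z":-0.1,"rx":0.013,"ry":0.015,"rz":0.01,"grip":-1},{"x":-0.015,"y":0.02,"z":-0.09,"rx":0,"ry":0,"rz":0,"grip":-1},{"x":0,"y":0,"z":0,"rx":0,"ry":0,"rz":0,"grip":-1}]'
```

```text
clock: 3.55
tcp_pos: [0.5273, -0.1885, 0.066]
ee_rot: [179.8, -0.9, -9.9]
contact_force: [0.5, 0.0, 0.7]
width: 0.0002
```

```bash
python3 -m crank '[{"x":-0.012,"y":0,"z":-0.09,"rx":0,"ry":0.02,"rz":0,"grip":-1},{"x":-0.008,"y":0,"z":-0.07,"rx":0,"ry":0.01,"rz":0,"grip":-1},{"x":0,"y":0,"z":-0.03,"rx":0,"ry":0,"rz":0,"grip":-1},{"x":0,"y":0,"z":0,"rx":0,"ry":0,"rz":0,"grip":-1}]'
```

```text
clock: 4.05
tcp_pos: [0.5245, -0.189, 0.0269]
ee_rot: [179.5, 0.4, -9.9]
contact_force: [-0.3, 0.9, -0.6]
width: 0.0
```

```bash
python3 -m crank '[{"x":0.004,"y":0.025,"z":0,"rx":0,"ry":0,"rz":0,"grip":-1},{"x":0.004,"y":0.025,"z":0,"rx":0,"ry":0,"rz":0,"grip":-1},{"x":0.004,"y":0.025,"z":0,"rx":0,"ry":0,"rz":0,"grip":-1},{"x":0.004,"y":0.025,"z":0,"rx":0,"ry":0,"rz":0,"grip":-1},{"x":0.004,"y":0.025,"z":0,"rx":0,"ry":0,"rz":0,"grip":-1}]'
```

```text
clock: 4.68
tcp_pos: [0.5293, -0.1644, 0.0279]
ee_rot: [179.4, 0.2, -10.0]
contact_force: [0.5, -2.3, -0.5]
width: -0.0
```

```bash
for i in 1; do :; done; python3 -m crank '[{"x":0.006,"y":0.03,"z":0,"rx":0,"ry":0,"rz":0,"grip":-1},{"x":0.006,"y":0.03,"z":0,"rx":0,"ry":0,"rz":0,"grip":-1},{"x":0.006,"y":0.03,"z":0,"rx":0,"ry":0,"rz":0,"grip":-1},{"x":0.006,"y":0.03,"z":0,"rx":0,"ry":0,"rz":0,"grip":-1},{"x":0.006,"y":0.03,"z":0,"rx":0,"ry":0,"rz":0,"grip":-1}]'; python3 -m crank '[{"x":0.005,"y":0.03,"z":-0.002,"rx":0.01,"ry":0,"rz":0,"grip":-1},{"x":0.005,"y":0.03,"z":-0.002,"rx":0,"ry":0,"rz":0,"grip":-1},{"x":0.005,"y":0.03,"z":0,"rx":0,"ry":0,"rz":0,"grip":-1},{"x":0.005,"y":0.03,"z":0,"rx":0,"ry":0,"rz":0,"grip":-1},{"x":0.005,"y":0.025,"z":0,"rx":0,"ry":0,"rz":0,"grip":-1}]'
```

```text
clock: 5.3
tcp_pos: [0.5353, -0.1342, 0.028]
ee_rot: [179.2, 0.2, -10.1]
contact_force: [-0.4, -3.2, 0.0]
width: 0.0003
clock: 5.92
tcp_pos: [0.5409, -0.1041, 0.0276]
ee_rot: [179.6, 0.2, -10.1]
contact_force: [-1.1, -3.6, 0.1]
width: -0.0
```

```bash
python3 -m crank '[{"x":0.004,"y":0.025,"z":0,"rx":0,"ry":0,"rz":0,"grip":-1},{"x":0.004,"y":0.025,"z":0,"rx":0,"ry":0,"rz":0,"grip":-1},{"x":0.004,"y":0.025,"z":0,"rx":0,"ry":0,"rz":0,"grip":-1},{"x":0.003,"y":0.02,"z":0,"rx":0,"ry":0,"rz":0,"grip":-1}]'; python3 -m crank '[{"x":0.003,"y":0.018,"z":0,"rx":0,"ry":0,"rz":0,"grip":-1},{"x":0.003,"y":0.018,"z":0,"rx":0,"ry":0,"rz":0,"grip":-1}]'
```

```text
clock: 6.42
tcp_pos: [0.5439, -0.0837, 0.0275]
ee_rot: [179.6, 0.2, -10.1]
contact_force: [-0.8, -4.1, 1.4]
width: -0.0002
clock: 6.68
tcp_pos: [0.5451, -0.076, 0.0276]
ee_rot: [179.6, 0.2, -10.1]
contact_force: [-0.2, -3.7, 1.2]
width: 0.0002
```

Run:
```python
from h import *
T=optics.capture("top")
cv2.imwrite("pics/t2.png",cv2.resize(T["pixels"][150:240,180:380],(800,360),interpolation=cv2.INTER_CUBIC))
hsv=cv2.cvtColor(T["pixels"],cv2.COLOR_BGR2HSV)
n,l,s,c=cv2.connectedComponentsWithStats(cv2.inRange(hsv,(100,120,40),(125,255,255)))
for i in range(1,n):
    if s[i,4]>40 and 160<c[i][1]<230: print(s[i],c[i],onz(T,c[i],.05))
```

```text
[222 176  17  18 251] [229.98007968 184.64143426] [0.57605015 0.10462043 0.05      ]
[241 179  19  18 255] [249.97647059 187.30588235] [0.56808988 0.05525092 0.05      ]
[261 182  17  15 146] [267.73287671 187.64383562] [0.56605509 0.01139373 0.05      ]
```

View pics/t2.png

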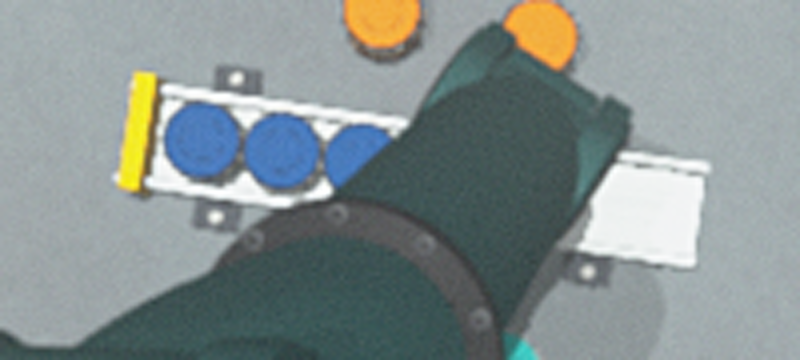

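The row is still short of the stop: the tin edge is at crop column 164 and the stop face at about 155, a gap of a few mm. I'll creep on.

```bash
python3 -m crank '[{"x":0.002,"y":0.012,"z":0,"rx":0,"ry":0,"rz":0,"grip":-1},{"x":0.002,"y":0.012,"z":0,"rx":0,"ry":0,"rz":0,"grip":-1}]'; python3 -m crank '[{"x":0.002,"y":0.012,"z":0,"rx":0,"ry":0,"rz":0,"grip":-1}]';  python3 -m crank '[{"x":0.002,"y":0.012,"z":0,"rx":0,"ry":0,"rz":0,"grip":-1}]'
```

```text
clock: 6.98
tcp_pos: [0.546, -0.0706, 0.0275]
ee_rot: [179.6, 0.2, -10.1]
contact_force: [-0.3, -3.2, 1.0]
width: 0.0
clock: 7.1
tcp_pos: [0.5464, -0.0681, 0.0275]
ee_rot: [179.6, 0.2, -10.1]
contact_force: [-1.0, -3.8, 1.3]
width: 0.0004
clock: 7.22
tcp_pos: [0.5467, -0.0665, 0.0276]
ee_rot: [179.6, 0.2, -10.1]
contact_force: [-1.6, -8.0, 1.5]
width: -0.0001
```

```bash
python3 -m crank '[{"x":0.001,"y":0.01,"z":0,"rx":0,"ry":0,"rz":0,"grip":-1}]';  python3 -m crank '[{"x":0.001,"y":0.01,"z":0,"rx":0,"ry":0,"rz":0,"grip":-1}]'
```

```text
clock: 7.35
tcp_pos: [0.5467, -0.0665, 0.0277]
ee_rot: [179.4, 0.1, -10.2]
contact_force: [-1.9, -8.6, 0.4]
width: 0.0003
clock: 7.48
tcp_pos: [0.5466, -0.0666, 0.0277]
ee_rot: [179.3, 0.1, -10.3]
contact_force: [-1.4, -7.7, 0.5]
width: -0.0001
```

```bash
python3 -m crank '[{"x":0.003,"y":0.022,"z":0,"rx":0,"ry":0,"rz":0,"grip":-1}]';  python3 -m crank '[{"x":0,"y":0,"z":0,"rx":0,"ry":0,"rz":0,"grip":-1},{"x":-0.003,"y":-0.03,"z":0,"rx":0,"ry":0,"rz":0,"grip":-1},{"x":-0.012,"y":-0.06,"z":0,"rx":0,"ry":0,"rz":0,"grip":-1},{"x":-0.016,"y":-0.08,"z":0,"rx":0,"ry":0,"rz":0,"grip":-1}]'
```

```text
clock: 7.6
tcp_pos: [0.5468, -0.0664, 0.0279]
ee_rot: [179.0, -0.0, -10.5]
contact_force: [-2.9, -13.3, 1.4]
width: 0.0
clock: 8.1
tcp_pos: [0.5404, -0.0969, 0.0272]
ee_rot: [179.2, 0.1, -10.2]
contact_force: [0.3, 0.3, 0.3]
width: -0.0002
```

```bash
python3 -m crank '[{"x":0,"y":0,"z":0.25,"rx":0,"ry":0,"rz":0,"grip":-1},{"x":0,"y":0,"z":0.3,"rx":0,"ry":0,"rz":0,"grip":-1},{"x":0,"y":0,"z":0.3,"rx":0.01,"ry":0,"rz":0,"grip":-1},{"x":0,"y":0.2,"z":0,"rx":0,"ry":0,"rz":0.08,"grip":-1},{"x":0,"y":0.28,"z":0,"rx":0,"ry":0,"rz":0.1,"grip":-1}]'; python3 -m crank '[{"x":0,"y":0.28,"z":0,"rx":0,"ry":0,"rz":0.1,"grip":-1},{"x":0,"y":0.28,"z":0,"rx":0,"ry":0,"rz":0.1,"grip":-1},{"x":0,"y":0.28,"z":0,"rx":0,"ry":0,"rz":0.1,"grip":-1},{"x":0,"y":0.28,"z":0,"rx":0,"ry":0,"rz":0.1,"grip":-1},{"x":0,"y":0.28,"z":0,"rx":0,"ry":0,"rz":0.1,"grip":-1}]'
python3 - <<'E'
from h import *
T=optics.capture("top")
cv2.imwrite("pics/t3.png",cv2.resize(T["pixels"][140:240,100:380],(784,280),interpolation=cv2.INTER_CUBIC))
hsv=cv2.cvtColor(T["pixels"],cv2.COLOR_BGR2HSV)
n,l,s,c=cv2.connectedComponentsWithStats(cv2.inRange(hsv,(100,120,40),(125,255,255)))
for i in range(1,n):
    if s[i,4]>40 and 160<c[i][1]<230: print(s[i],c[i],onz(T,c[i],.05))
E
```

```text
clock: 8.72
tcp_pos: [0.5389, -0.0112, 0.2033]
ee_rot: [179.6, 0.1, -2.9]
contact_force: [0.4, 0.7, -1.1]
width: -0.0
clock: 9.35
tcp_pos: [0.5388, 0.2715, 0.2049]
ee_rot: [179.6, -0.0, 20.0]
contact_force: [1.8, 0.6, 0.8]
width: -0.0001
[218 176  18  17 250] [226.092 184.028] [0.57783691 0.1142295  0.05      ]
[238 178  18  18 254] [246.19685039 186.70866142] [0.56982486 0.06456787 0.05      ]
[258 181  18  18 257] [266.18287938 189.45136187] [0.56168756 0.01532874 0.05      ]
[278 184  17  18 249] [286.12048193 192.18875502] [ 0.55358713 -0.03366717  0.05      ]
```

View pics/t3.png

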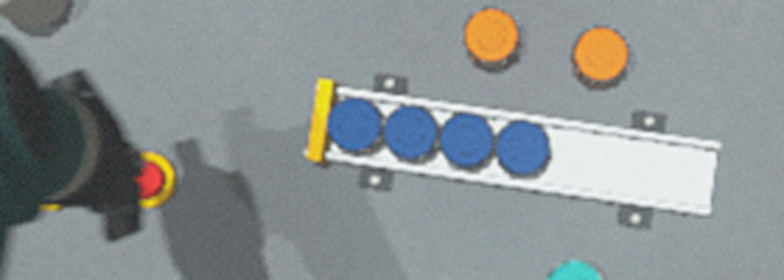

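The row is closed against the stop: lids at about (226,184), (246,187), (266,189) and (286,192) in the full image, with spacings of 50.3, 49.9 and 49.7 mm. Next is the green button.

```bash
python3 -m crank '[{"x":0,"y":0.28,"z":0,"rx":0,"ry":0,"rz":0.1,"grip":-1},{"x":0,"y":0.26,"z":-0.15,"rx":0,"ry":0,"rz":0,"grip":-1},{"x":0,"y":0.1,"z":-0.2,"rx":0,"ry":0,"rz":0,"grip":-1},{"x":0,"y":0,"z":-0.15,"rx":0,"ry":0,"rz":0,"grip":-1},{"x":0,"y":0,"z":0,"rx":0,"ry":0,"rz":0,"grip":-1}]';python3 - <<'E'
from h import *
np.set_printoptions(precision=4,suppress=True)
W=optics.capture("wrist");s=bot.sense();print(s["tcp_pos"])
t=s["tcp_pos"];print(proj(W,t),[proj(W,[t[0],t[1],z]) for z in(.02,.03,.04)])
hs=cv2.cvtColor(W["pixels"],cv2.COLOR_BGR2HSV)
n,l,st,c=cv2.connectedComponentsWithStats(cv2.inRange(hs,(45,100,50),(75,255,255)))
for i in range(1,n):
    if st[i,4]>200:print(st[i],c[i],[onz(W,c[i],z) for z in(.02,.03,.04)])
cv2.imwrite("pics/w2.png",W["pixels"])
E
```

```text
clock: 10.02
tcp_pos: [0.5389, 0.4082, 0.1023]
ee_rot: [-179.8, -0.3, 25.4]
contact_force: [0.3, 0.3, -0.2]
width: 0.0003
[0.5401 0.4087 0.1039]
[280.226  282.4515] [array([278.8681, 224.1009]), array([278.9768, 228.7729]), array([279.0956, 233.8798])]
[ 247  201   50   51 1948] [271.7305 226.0118] [array([0.5363, 0.4054, 0.02  ]), array([0.535 , 0.4084, 0.03  ]), array([0.5337, 0.4115, 0.04  ])]
```

View pics/w2.png

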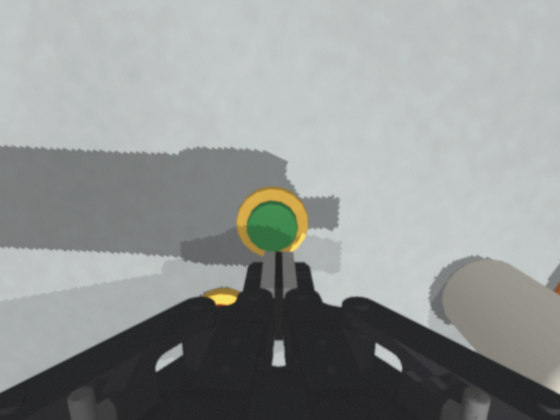

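The green cap is centred at (272,226). The TCP, projected to cap height, lands at (279,226), so it needs about -4 mm in x and -5 mm in y. Red lies clear at the lower left.

```bash
python3 -m crank '[{"x":-0.02,"y":-0.025,"z":-0.12,"rx":0,"ry":0,"rz":0,"grip":-1},{"x":-0.01,"y":-0.01,"z":-0.1,"rx":0,"ry":0,"rz":0,"grip":-1},{"x":0,"y":0,"z":-0.05,"rx":0,"ry":0,"rz":0,"grip":-1}]'; python3 -m crank '[{"x":0,"y":0,"z":-0.025,"rx":0,"ry":0,"rz":0,"grip":-1}]'; python3 -m crank '[{"x":0,"y":0,"z":-0.025,"rx":0,"ry":0,"rz":0,"grip":-1}]'
```

```text
clock: 10.45
tcp_pos: [0.5397, 0.4005, 0.0553]
ee_rot: [-179.7, -1.1, 25.1]
contact_force: [0.7, -0.2, 1.0]
width: 0.0006
clock: 10.58
tcp_pos: [0.5407, 0.4002, 0.0512]
ee_rot: [-179.7, -1.2, 25.1]
contact_force: [0.1, -0.3, 0.2]
width: 0.0001
clock: 10.7
tcp_pos: [0.5417, 0.4004, 0.0471]
ee_rot: [-179.6, -1.3, 25.0]
contact_force: [-0.0, -1.3, -0.2]
width: 0.0004
```

```bash
python3 -m crank '[{"x":-0.035,"y":0.01,"z":-0.01,"rx":-0.01,"ry":0.03,"rz":0,"grip":-1},{"x":-0.01,"y":0,"z":-0.02,"rx":0,"ry":0.01,"rz":0,"grip":-1}]'; python3 -m crank '[{"x":-0.01,"y":0,"z":-0.025,"rx":0,"ry":0,"rz":0,"grip":-1}]'; python3 -m crank '[{"x":-0.005,"y":0,"z":-0.02,"rx":0,"ry":0,"rz":0,"grip":-1}]'
```

```text
clock: 10.95
tcp_pos: [0.5328, 0.4033, 0.0418]
ee_rot: [-179.2, 0.5, 25.1]
contact_force: [0.3, -0.5, -0.1]
width: -0.0002
clock: 11.08
tcp_pos: [0.531, 0.4035, 0.0368]
ee_rot: [-179.2, 0.5, 25.1]
contact_force: [-0.1, -0.3, -0.2]
width: -0.0002
clock: 11.2
tcp_pos: [0.5297, 0.4036, 0.0324]
ee_rot: [-179.2, 0.5, 25.1]
contact_force: [0.2, -0.5, 1.8]
width: 0.0
```

```bash
python3 -m crank '[{"x":0.025,"y":0,"z":0.02,"rx":-0.01,"ry":0,"rz":0,"grip":-1},{"x":0.005,"y":0,"z":-0.02,"rx":0,"ry":0,"rz":0,"grip":-1}]'; python3 -m crank '[{"x":0,"y":0,"z":-0.02,"rx":0,"ry":0,"rz":0,"grip":-1}]'; python3 -m crank '[{"x":0,"y":0,"z":-0.02,"rx":0,"ry":0,"rz":0,"grip":-1}]'
```

```text
clock: 11.45
tcp_pos: [0.5362, 0.4039, 0.0325]
ee_rot: [-179.7, 0.7, 25.1]
contact_force: [1.0, 1.3, 1.3]
width: 0.0
clock: 11.58
tcp_pos: [0.5362, 0.4039, 0.0286]
ee_rot: [-179.6, 0.7, 25.1]
contact_force: [-1.4, -0.5, 3.5]
width: 0.0001
clock: 11.7
tcp_pos: [0.5363, 0.404, 0.0266]
ee_rot: [-179.6, 0.7, 25.1]
contact_force: [-6.5, -3.1, 32.7]
width: 0.0001
```

```bash
python3 -m crank '[{"x":0,"y":0,"z":-0.02,"rx":0,"ry":0,"rz":0,"grip":-1}]'; python3 -m crank '[{"x":0,"y":0,"z":-0.015,"rx":0,"ry":0,"rz":0,"grip":-1}]'
```

```text
clock: 11.82
tcp_pos: [0.5364, 0.404, 0.0266]
ee_rot: [-179.5, 0.8, 25.1]
contact_force: [-7.2, -4.3, 36.2]
width: -0.0
clock: 11.95
tcp_pos: [0.5363, 0.4039, 0.0269]
ee_rot: [-179.4, 0.9, 25.0]
contact_force: [-4.8, -2.9, 18.5]
width: 0.0004
```

The button is bottomed: about 6 mm of travel after contact, then a hard stop at about 33 N. Now I'll release it and retract.

```bash
python3 -m crank '[{"x":0,"y":0,"z":0.05,"rx":0,"ry":0,"rz":0,"grip":-1},{"x":0,"y":0,"z":0.2,"rx":0,"ry":0,"rz":0,"grip":-1},{"x":0,"y":0.1,"z":0.3,"rx":0,"ry":0,"rz":0,"grip":-1},{"x":-0.1,"y":0.25,"z":0.2,"rx":0,"ry":0,"rz":0,"grip":-1},{"x":-0.1,"y":0.25,"z":0,"rx":0,"ry":0,"rz":0,"grip":-1}]'; python3 -m crank '[{"x":-0.1,"y":0.25,"z":0,"rx":0,"ry":0,"rz":0,"grip":-1},{"x":-0.1,"y":0.25,"z":0,"rx":0,"ry":0,"rz":0,"grip":-1},{"x":0,"y":0,"z":0,"rx":0,"ry":0,"rz":0,"grip":-1}]'
python3 - <<'E'
from h import *
T=optics.capture("top");S=optics.capture("side")
cv2.imwrite("pics/t4.png",np.hstack([cv2.resize(T["pixels"],(400,300)),cv2.resize(S["pixels"],(400,300))]))
for p,ra in((T,(100,160,330,230)),(S,(220,180,300,320))):
  hsv=cv2.cvtColor(p["pixels"],cv2.COLOR_BGR2HSV)
  for lo,hi in(((100,120,40),(125,255,255)),((45,120,50),(75,255,255))):
    n,l,s,c=cv2.connectedComponentsWithStats(cv2.inRange(hsv,lo,hi))
    for i in range(1,n):
      if s[i,4]>40 and ra[0]<c[i][0]<ra[2] and ra[1]<c[i][1]<ra[3]: print(s[i],c[i].round(1),onz(p,c[i],.05).round(4))
E
```

```text
clock: 12.58
tcp_pos: [0.5001, 0.5167, 0.1807]
ee_rot: [-179.6, 0.9, 24.3]
contact_force: [-0.2, -0.1, -1.2]
width: -0.0002
clock: 12.95
tcp_pos: [0.4534, 0.6259, 0.1801]
ee_rot: [-179.4, 0.9, 24.7]
contact_force: [-0.7, -0.7, -0.8]
width: -0.0002
[218 176  18  18 250] [226.1 184.1] [0.5777 0.1143 0.05  ]
[238 178  18  18 254] [246.2 186.7] [0.5699 0.0646 0.05  ]
[258 181  18  18 253] [266.2 189.5] [0.5616 0.0154 0.05  ]
[278 184  17  18 250] [286.1 192.2] [ 0.5535 -0.0337  0.05  ]
[110 199  13  13 132] [116.  204.6] [0.5342 0.3891 0.05  ]
[268 200  18  21 170] [275.4 208.3] [0.5571 0.0037 0.05  ]
```

View pics/t4.png

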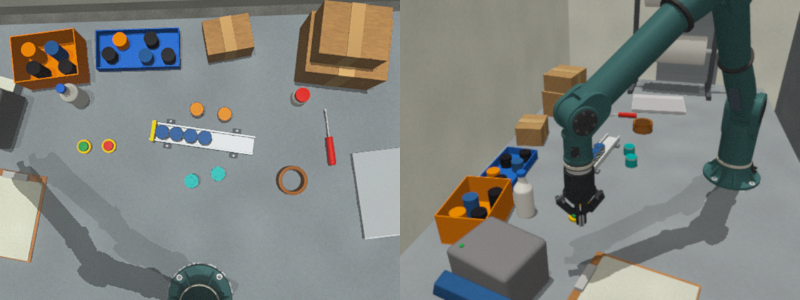

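The row is home and unchanged. The green cap's pixel position matches the start (116.0,204.6 against 116.1,204.5), so it is back up. Bystanders are in place and the arm is clear.

```bash
python3 -c "from rig import ticket; print(ticket.sign_off())"
```

```text
the job is handed in; nothing more can be done
None
```

The job is done and handed in at about 13 s of the 45 s allowed; `sign_off` gave no verdict.

- **Tins:** With the fingers shut, I pushed the four blue-lidded tins as one row at 3–4 N until they stalled against the end stop. The highest push reading was about 13 N. Top-camera checks before and after the button press gave spacings of about 50.3, 49.9 and 49.7 mm, and the row did not move between them.
- **Green button:** I then pressed it fully down: about 6 mm of travel to a hard stop. The reading peaked at about 36 N vertically (about 37 N in all) against the stop, harder than needed. After I let go, the cap was back at its starting position in the image. That is the only check that it came back up.
- **Rest of the bench:** In the last pictures I saw no change to the red button or the bystanders, but I checked those by eye only. The arm was clear of everything.
- **One disagreement:** The row stopped about 6 mm beyond where my first camera estimate put the stop face. The force stall and the later pictures both showed the row against the stop.

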